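# Show the stone ball to the room

## Task

The lot on the wooden display board is a polished stone ball lying loose in a handled brass dish, locked down by a brass keeper arm. Swing the keeper off the dish to the left (anticlockwise seen from above) until it lies parallel with the board's front edge and let go of it; then lift the dish straight up out of its seat by the wooden grip of its handle and, in the air over the board, turn it a quarter turn anticlockwise for the bidders, keeping it level, with the ball resting in its middle and never touched. Finish still holding the dish up there, level and steady, about ten centimetres above its seat, and leave the neighbouring lots alone.

Things in the scene. Friction and masses are not known exactly. Their poses are not given: they have to be found in the camera images.
- stand: fixed board of dark wood, 250 mm (x) by 230 mm (y), 18 mm thick. Origin: centre of its underside, on the table; x points from the front edge (with the keeper's post, facing the robot and table edge) to the back, y left, z up. The post stands at (-100, 0) mm, 55 mm high, 25 mm behind the front edge, which is parallel to y
- seat (a point): centre of the seat's floor, at (25, 0, 18) mm of the board, axes as the board's: a square recess 68 mm wide between mouldings 7 mm high
- dish: round brass dish, 170 mm across, 35 mm high at the rim, with a square foot 64 mm wide in the seat (2 mm play a side; its axes then agree with the board's). Origin: centre of the foot's underside. Hollow shallow, radius of curvature 220 mm. A brass arch from the rim at +y and -y carries a wooden grip on top. About 0.4 kg
- dish_grip (a point): centre of the wooden grip on top of the dish's arched handle, 132 mm above the foot's underside, on the dish's axis. The grip is a bar 22 mm wide (dish x), 66 mm long (dish y) and 18 mm high; take it from above across its width. It clears the ball below by about 55 mm
- dish_middle (a point): lowest point of the dish's hollow, 18 mm above the foot's underside, on its axis; axes as the dish's
- dish_tab (a point): outer end of the small pierced tab on the dish's rim, 108 mm from the dish's axis along the dish's +x: in the seat it points to the back of the board, after the quarter turn to the board's left (+y)
- ball_center (a point): centre of the polished stone ball, 50 mm across, about 0.18 kg, that lies loose in the middle of the dish and rolls freely
- keeper (a joint): flat brass arm turning on the post about the vertical (rad). 0: points from the post to the dish's middle (board +x), nose covering the rim by 28 mm, a few mm above it. Grows anticlockwise seen from above; 1.57: points to the board's left, parallel to the front edge. Range -0.3 to 2.6; moves under about 1.2 N at the knob, stays where it is left
- keeper_knob (a point): top centre of the round upright brass knob on the keeper, 16 mm across; the knob's grip is 20 mm high below this point, the arm's top face 30 mm below it. It stands 45 mm from the post's axis, 91 mm above the table
- onyx_egg: neighbouring lot: a pale onyx egg on a foot, 68 mm across, 97 mm high; origin: centre of its underside
- candlestick: neighbouring lot: a brass candlestick, 91 mm across the foot, 112 mm high; origin: centre of its underside
- ink_bottle: neighbouring lot: a square glass ink bottle with a dark stopper, 44 x 44 mm, 63 mm high; origin: centre of its underside

How it is judged:
By the outcome, as a careful person would: the job done as asked, in the order asked, and still so for the second after the job is handed in, while the arm keeps its last pose, push and grip.
It also fails if it takes over 64 s, if anything falls off the work surface, if the arm or the gripper's body presses on something with over 40 N, if the wrist force passes 120 N, or if a joint passes its speed limit or range.

## Robot

A 6-joint arm with a two-finger parallel gripper is mounted at the origin on a cart in front of the work surface, level with it; the furniture and walls round the work are solid. World frame = base frame: x ahead of the robot, y to its left, z up, the work surface at z = 0. Lengths are in mm, angles in rad, forces in N, time in s.
With the tool pointing down it reaches from about 350 to 975 mm from the base axis. Payload 7.1 kg.
Tool frame: the origin (TCP) lies midway between the tips of the shut fingers; the grasp point (between the pads) lies 19 mm behind it (ctrl.grip_depth is the distance from the TCP to the grasp point, in mm); z points along the fingers, y is the line along which they close (so a half turn about z gives the same grasp; the last joint's range is limited). The gripper opens to 88 mm and grips with 3 to 60 N. Pads are 20 mm wide; open, the fingers measure 115 mm over their backs; the gripper's body (75 mm by 178 mm) begins 61 mm behind the grasp point.
Start: joints at [-1.221, 0.423, 1.63, -0, 1.089, -0.019], TCP at [225.327, -582.952, 222.675] pointing down, gripper open.
Joint ranges: [-3, 3], [-0.9, 2.11], [0.09, 2.58], [-1.31, 4.45], [0.11, 2.69], [-2.54, 2.54]. Speed limits (rad/s): [2.39, 2.39, 3.01, 3.14, 3.14, 3.14].

## Interface

Orientations are given as a rotation vector (axis times angle).
In Python, from workcell import ctrl, cams gives the robot as it stands.
- The arm moves only by the tool move_arm, never from a script. Its argument "steps" is a list of rows, each a list of 3 entries, a list of its own where there are three numbers: the shift along the tool's x, y, z in units of 25 mm (1.0 is 25 mm), then the turn about the tool's z in units of 5 degrees (1.0 is 5 degrees), then the closure, from 0 (fully open) to 1 (shut). A call has 1 to 20 rows; each row shifts and turns the commanded pose from where the row before left it, along the tool's axes as they then stand; what a row does not reach is not made up. A row lasts 1/12 s, in which the tool goes at most 41.7 mm and 7.16 degrees, less where a joint would pass 70% of its speed; a pose out of reach is approached as far as the arm can. A call is refused whole if a number of a shift passes 1 or a number of a turn 1, either way. A call with a gripper value outside its range is refused whole. The fingers move at their own pace and stop on an object; the grip force is fixed at half the most. Time passes only in rows, so rows that do not move let the fingers close. It gives the time, the measured TCP pose, the force, the opening and the grip force at its end, in the units of the state.
- ctrl.get_obs(): the state, without advancing time (a new reading comes with each control period).
- cams.get_image(name): name is "side" or "top" or "wrist"; returns a dict with "image" (480x640x3 uint8, red, green, blue), "camera_matrix" (3x3 intrinsics, pixels), "xyz" and "rotation" of the camera in the world; the wrist camera has in their place "mount" (4x4, takes a point from camera to tool coordinates, whose origin is the TCP and whose axes are the flange's). Camera axes: x right, y down, z forward; pixel columns grow to the right and rows downward; lengths in mm; the calibration is good to about 2 mm. The wrist camera is an equidistant fisheye: a pixel r from the principal point sees the ray r / f radians off the axis. A picture is of the moment at which its call begins: read the wrist's pose just before it. There is no depth.
- ctrl.close_job(): hands the job in; it is judged then, once.
Trained networks look in the newest picture that a camera, given by its name, has taken for a name from the list of things; names that differ only in an ending like _2 or _b are one class to them, and where a whole thing is asked for, a point or a joint stands for the part that bears it (a point fixed in the world has none). Each returns a list of dicts, best first, with "p" (0 to 1); they miss things now and then, are a little off and sometimes report something else, mostly with a low value. They report only what shows in the picture. A call takes as long as a camera call.
- cams.boxes_of(camera, thing): "rect" ([centre column, centre row, width, height] in pixels, round what is visible of it).
- cams.cut_out(camera, thing): "pixels" (480x640 bool, what is visible of it) and "rect" ([centre column, centre row, width, height] in pixels, round what is visible of it).
The state is a dict: "t": time; "qpos": joint angles; "qvel": joint speeds; "joint_torque": joint torques, N m; "ee_pos": TCP position; "orientation": TCP orientation; "ft_force": force on the tool from outside, world axes, zero at the start; "moment": the same for the moment, N m; "width": finger opening in mm; "grasp_force": force on a finger pad.
Only numpy, scipy, OpenCV 4.12 (cv2) and the standard library are available. Lean on these libraries where they do the work, as an engineer would, in place of code of your own. Each camera call takes 0.05 s, during which the arm holds its last target. There are 200 camera calls.

## Working session

There is one attempt and no reset: what is moved stays moved. The work goes in short steps, Python scripts to look and compute and a tool call to move; the robot and the scene stay as the last step left them, time stands still between calls to the robot, and variables do not carry over. Pictures are saved under pics/ and viewed, at most 10 in all, crops included, and the job is handed in when it is done.

Besides the shell and the picture viewer there is one more tool, called after "Call:" by a JSON object that holds its "op" and its "data". move_arm: Moves the arm, as the interface text tells. Its arguments: {"type":"object","properties":{"steps":{"type":"array"}},"required":["steps"]}

```bash
mkdir -p pics; ls; cat > h.py <<'E'
import numpy as np, cv2
from workcell import ctrl, cams
def ray(im,u,v):
    K=np.array(im["camera_matrix"]);d=np.linalg.solve(K,[u,v,1.]);d=np.array(im["rotation"])@d
    return np.array(im["xyz"]),d
def atz(im,u,v,z):
    o,d=ray(im,u,v);return o+d*(z-o[2])/d[2]
def proj(im,p):
    c=np.array(im["rotation"]).T@(np.array(p)-np.array(im["xyz"]));q=np.array(im["camera_matrix"])@c;return q[:2]/q[2]
E
python3 - <<'E'
from h import *
for n in("top","side"):
    im=cams.get_image(n);cv2.imwrite(f"pics/{n}0.png",im["image"][:,:,::-1])
    print(n,im["xyz"],np.round(im["rotation"],3).tolist(),np.round(im["camera_matrix"],1).tolist())
    for t in("stand","dish","dish_grip","ball_center","dish_tab","keeper_knob","onyx_egg","candlestick","ink_bottle"):
        print(t,[(np.round(b["rect"]).tolist(),round(b["p"],2)) for b in cams.boxes_of(n,t)[:2]])
print(ctrl.get_obs())
E
```

```text
pics
top [525.94351728 311.62207319 967.94720987] [-2.205, 2.147, -0.131] [[434.1, 0.0, 317.5], [0.0, 434.1, 232.9], [0.0, 0.0, 1.0]]
stand [([331.0, 267.0, 135.0, 144.0], 0.81)]
dish [([337.0, 253.0, 81.0, 85.0], 0.56)]
dish_grip [([338.0, 251.0, 78.0, 87.0], 0.97)]
ball_center [([335.0, 256.0, 20.0, 26.0], 0.71)]
dish_tab [([338.0, 255.0, 75.0, 81.0], 0.88)]
keeper_knob [([322.0, 298.0, 17.0, 38.0], 0.63)]
onyx_egg [([274.0, 188.0, 30.0, 31.0], 0.91)]
candlestick [([233.0, 240.0, 43.0, 41.0], 0.96)]
ink_bottle [([244.0, 214.0, 30.0, 25.0], 0.69)]
side [ 491.63996186 -396.76915822  576.63942509] [-2.163, 0.192, -0.084] [[577.8, 0.0, 319.0], [0.0, 577.8, 240.9], [0.0, 0.0, 1.0]]
stand [([281.0, 317.0, 196.0, 124.0], 0.58), ([312.0, 269.0, 137.0, 120.0], 0.4)]
dish [([313.0, 270.0, 133.0, 113.0], 0.93), ([278.0, 316.0, 195.0, 122.0], 0.38)]
dish_grip [([313.0, 270.0, 126.0, 118.0], 0.59)]
ball_center [([305.0, 279.0, 34.0, 34.0], 0.65)]
dish_tab [([314.0, 268.0, 138.0, 112.0], 0.75), ([282.0, 318.0, 198.0, 124.0], 0.17)]
keeper_knob [([241.0, 272.0, 54.0, 21.0], 0.82), ([280.0, 317.0,
[... 165 characters left out ...]
{'t': 1.0, 'qpos': array([-1.22098943e+00,  4.23096728e-01,  1.62988732e+00, -2.85602861e-05,
        1.08858305e+00, -1.89893178e-02]), 'qvel': array([-1.61718814e-03,  6.95527089e-04, -5.36997876e-05,  8.99604301e-05,
        1.00526690e-03, -1.57985244e-03]), 'joint_torque': array([-1.05441245e-05, -5.44581127e+01, -2.74051791e+01,  6.45530247e-02,
        1.69827609e-02,  7.85015573e-06]), 'ee_pos': array([ 225.32985616, -582.96440968,  222.68209634]), 'orientation': array([ 3.08829988e+00,  5.76041410e-01, -3.25941946e-05]), 'ft_force': array([ 0.56763655, -0.18683891, -0.04203333]), 'moment': array([-0.04233306, -0.04005887, -0.01439818]), 'grasp_force': 0.0, 'width': 88.1847162984694}
```

```bash
sed -i 's/np.array(im\["rotation"\])/cv2.Rodrigues(np.array(im["rotation"]))[0]/' h.py
python3 - <<'E'
import cv2
a=cv2.imread("pics/top0.png")[160:350,200:440];b=cv2.imread("pics/side0.png")[160:400,160:440]
cv2.imwrite("pics/topc.png",cv2.resize(a,None,fx=3.33,fy=3.15*1.057,interpolation=cv2.INTER_CUBIC)[:600,:800])
cv2.imwrite("pics/sidec.png",cv2.resize(b,None,fx=2.5,fy=2.5,interpolation=cv2.INTER_CUBIC))
E
```

```text
(no output)
```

View pics/topc.png

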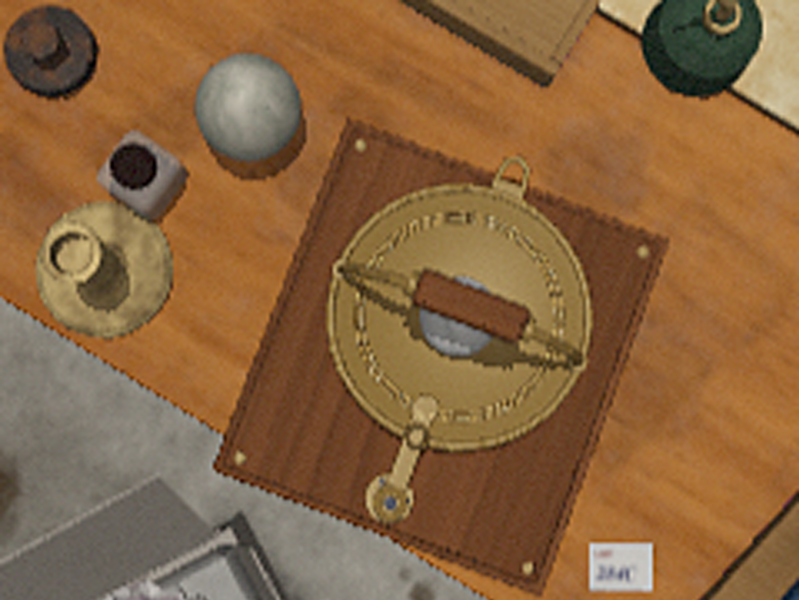

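View pics/sidec.png

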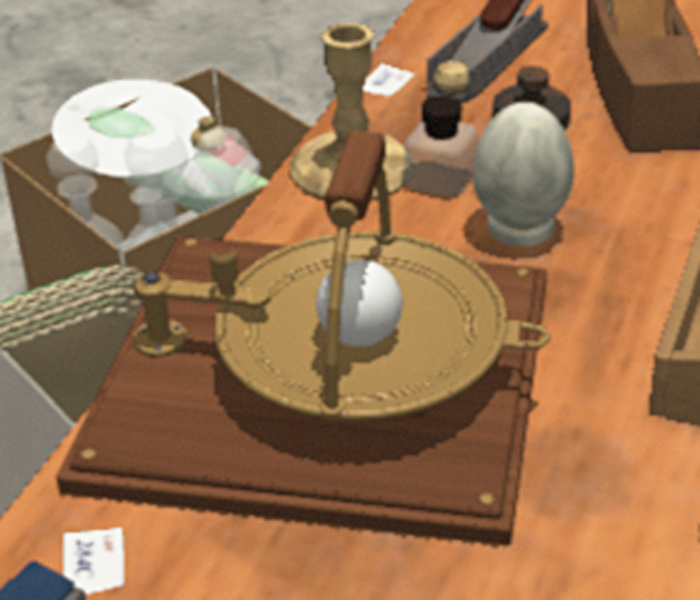

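```bash
cat > fit.py <<'E'
from h import *
from scipy.optimize import least_squares
T=cams.get_image("top");S=cams.get_image("side")
def t(u,v):return (u/3.33+200,v/3.33+160)
def s(u,v):return (u/2.5+160,v/2.5+160)
M=[("BL",T,(125,115,18),t(352,120)),("BR",T,(125,-115,18),t(668,240)),("FR",T,(-125,-115,18),t(540,592)),("FL",T,(-125,115,18),t(216,468)),
("grip",T,(25,0,159),t(474,297)),("knob",T,(-55,0,91),t(416,434)),("post",T,(-100,0,73),t(389,498)),
("BLs",S,(125,115,18),None),("grips",S,(25,0,150),s(358,172)),("knobs",S,(-55,0,91),s(222,256)),("posts",S,(-100,0,73),s(151,278)),("BRs",S,(125,-115,0),s(507,542)),("FRs",S,(-125,-115,0),s(62,492))]
M=[m for m in M if m[3]]
def w(p,q):
    c,n=np.cos(p[2]),np.sin(p[2]);return np.array([p[0]+c*q[0]-n*q[1],p[1]+n*q[0]+c*q[1],q[2]])
f=lambda p:np.concatenate([proj(m[1],w(p,m[2]))-m[3] for m in M])
r=least_squares(f,[550,280,-.3],loss="soft_l1")
p=r.x;print(p,np.degrees(p[2]))
for m,e in zip(M,f(p).reshape(-1,2)):print(m[0],np.round(e,1))
for n,q in(("grip",(25,0,150)),("knob",(-55,0,91)),("post",(-100,0,73)),("kend",(-100,45,91))):print(n,w(p,q).round(1))
for n,z,uv in(("egg",50,t(248,110)),("candle",112,t(75,255)),("ink",63,t(132,166))):print(n,atz(T,*uv,z).round())
E
python3 fit.py
```

```text
[ 5.52971260e+02  2.60597169e+02 -3.39109117e-01] -19.429521216897452
BL [-0.8 -1.3]
BR [ 1.5 -0.4]
FR [0.8 1.9]
FL [-1.6  0.6]
grip [-0.1  2.3]
knob [0.8 0.4]
post [0.7 1.8]
grips [ 0.3 -0.4]
knobs [ 0.9 -4. ]
posts [ 0.5 -5.6]
BRs [2.2 1. ]
FRs [-1.2 -0.6]
grip [576.5 252.3 150. ]
knob [501.1 278.9  91. ]
post [458.7 293.9  73. ]
kend [473.6 336.3  91. ]
egg [705. 392.  50.]
candle [603. 486. 112.]
ink [664. 463.  63.]
```

Call:
{"op": "move_arm", "data": {"steps": [[[0.3,-0.4,0],0,0],[[0.72,-1,0],0,0],[[0.72,-1,0],0,0],[[0.72,-1,0],0,0],[[0.72,-1,0],0,0],[[0.72,-1,0],0,0],[[0.72,-1,0],0,0],[[0.72,-1,0],0,0],[[0.72,-1,0],0,0],[[0.72,-1,0],0,0],[[0.72,-1,0],0,0],[[0.72,-1,0],0,0],[[0.72,-1,0],0,0],[[0.72,-1,0],0,0],[[0.72,-1,0],0,0],[[0.72,-1,0],0,0],[[0.72,-1,0],0,0],[[0.72,-1,0],0,0],[[0.72,-1,0],0,0],[[0.72,-1,0],0,0]]}}

```text
t: 2.77
ee_pos: [375.9, -2.6, 222.8]
orientation: [-3.088, -0.576, -0.001]
ft_force: [1.6, -0.8, 0.2]
width: 87.9
grasp_force: 0.0
```

Call:
{"op": "move_arm", "data": {"steps": [[[0.72,-1,0],-1,0],[[0.72,-1,0],0,0],[[0.72,-1,0],0,0],[[0.5,-0.7,0],0,0],[[0,0,0],-1,0],[[0,0,0],-1,0],[[0,0,0],-1,0],[[0,0,0],-1,0],[[0,0,0],-1,0],[[0,0,0],-1,0],[[0,0,0],-1,0],[[0,0,0],-1,0],[[0,0,0],-1,0],[[0,0,0],-1,0],[[0,0,0],-1,0],[[0,0,0],-1,0],[[0,0,0],-1,0],[[0,0,0],-1,0],[[0,0,0],-1,0],[[0,0,0],-1,0]]}}

```text
t: 4.43
ee_pos: [397.2, 107.4, 222.7]
orientation: [-1.882, -2.515, -0.0]
ft_force: [-0.4, 0.7, -0.1]
width: 88.2
grasp_force: 0.0
```

Call:
{"op": "move_arm", "data": {"steps": [[[0,0,0],-1,0],[[0,0,0],-1,0],[[0,0,0],-1,0],[[0,0,0],-1,0],[[0,0,0],-1,0],[[0,0,0],-1,0],[[0,0,0],-1,0],[[0,0,0],-1,0],[[0,0,0],-1,0],[[0,0,0],-1,0],[[0,0,0],-0.9,0],[[0,0,0],0,0],[[0,0,0],0,0]]}}

```text
t: 5.52
ee_pos: [397.5, 107.3, 222.7]
orientation: [0.532, 3.096, 0.0]
ft_force: [-0.0, -1.1, -0.2]
width: 87.7
grasp_force: 0.0
```

```bash
cat >> h.py <<'E'
def state():
    o=ctrl.get_obs();R=cv2.Rodrigues(np.array(o["orientation"]))[0];return o,np.array(o["ee_pos"]),R
def wproj(im,pos,R,p):
    Mt=np.array(im["mount"]);K=np.array(im["camera_matrix"]);c=Mt[:3,:3].T@(R.T@(np.array(p)-pos)-Mt[:3,3])
    th=np.arctan2(np.hypot(c[0],c[1]),c[2]);a=np.arctan2(c[1],c[0]);return np.array([K[0,2]+K[0,0]*th*np.cos(a),K[1,2]+K[1,1]*th*np.sin(a)])
def wray(im,pos,R,u,v):
    Mt=np.array(im["mount"]);K=np.array(im["camera_matrix"]);a=np.array([(u-K[0,2])/K[0,0],(v-K[1,2])/K[1,1]]);th=np.linalg.norm(a)
    d=np.r_[a/max(th,1e-9)*np.sin(th),np.cos(th)];return pos+R@Mt[:3,3],R@Mt[:3,:3]@d
def watz(im,pos,R,u,v,z):
    o,d=wray(im,pos,R,u,v);return o+d*(z-o[2])/d[2]
E
python3 - <<'E'
from h import *
o,p,R=state();im=cams.get_image("wrist");cv2.imwrite("pics/w1.png",im["image"][:,:,::-1])
print(o["t"],p,R.round(3).tolist(),o["qpos"].round(2));print(im["mount"],im["camera_matrix"])
for n,q in(("grip",[576.5,252.3,159]),("knob",[501.1,278.9,91]),("post",[458.7,293.9,73])):print(n,wproj(im,p,R,q))
E
```

```text
5.5167 [397.50124805 107.33620925 222.69521766] [[-0.943, 0.334, 0.0], [0.334, 0.943, 0.0], [0.0, 0.0, -1.0]] [ 0.23  0.1   2.08  0.    0.96 -1.  ]
[[ 1.31153548e-03 -9.63210412e-01 -2.68745198e-01  7.32151522e+01]
 [ 9.99999096e-01  1.18377710e-03  6.37435994e-04  4.59151032e-01]
 [-2.95850574e-04 -2.68745792e-01  9.63211094e-01 -1.62051405e+02]
 [ 0.00000000e+00  0.00000000e+00  0.00000000e+00  1.00000000e+00]] [[371.64829954   0.         318.01797198]
 [  0.         371.64829954 239.60242193]
 [  0.           0.           1.        ]]
grip [540.47757271 382.89988329]
knob [524.768209 272.068859]
post [522.38166401 221.38053742]
```

View pics/w1.png

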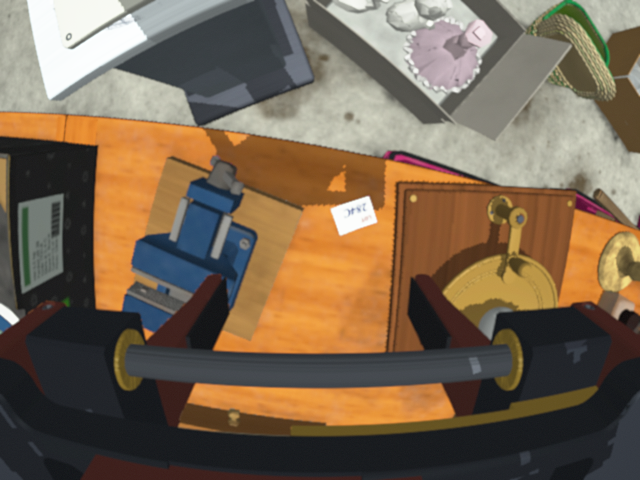

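Call:
{"op": "move_arm", "data": {"steps": [[[-0.1,0.4,0],0,0],[[-0.2,1,0],0,0],[[-0.2,1,0],0,0],[[-0.2,1,0],0,0],[[-0.2,1,0],0,0],[[-0.2,1,0],0,0],[[-0.2,1,0],0,0],[[-0.2,1,0],0,0],[[-0.1,0.4,0],0,0],[[0,0,0],0,0],[[0,0,0],0,0],[[0,0,0],0,0]]}}

```text
t: 6.57
ee_pos: [499.6, 277.0, 222.3]
orientation: [-0.529, -3.096, 0.002]
ft_force: [-0.4, -0.2, 0.1]
width: 87.9
grasp_force: 0.0
```

```bash
python3 - <<'E'
from h import *
o,p,R=state();im=cams.get_image("wrist");cv2.imwrite("pics/w2.png",im["image"][:,:,::-1])
print(o["t"],p,o["qpos"].round(2))
for n,q in(("grip",[576.5,252.3,159]),("knob",[501.1,278.9,91]),("post",[458.7,293.9,73])):print(n,wproj(im,p,R,q))
E
```

```text
6.5667 [499.59070882 277.00423787 222.3186603 ] [ 0.49  0.35  1.75 -0.    1.05 -0.75]
grip [320.22927328 361.33922674]
knob [320.22868845 230.45998463]
post [320.33177789 173.18853679]
```

View pics/w2.png

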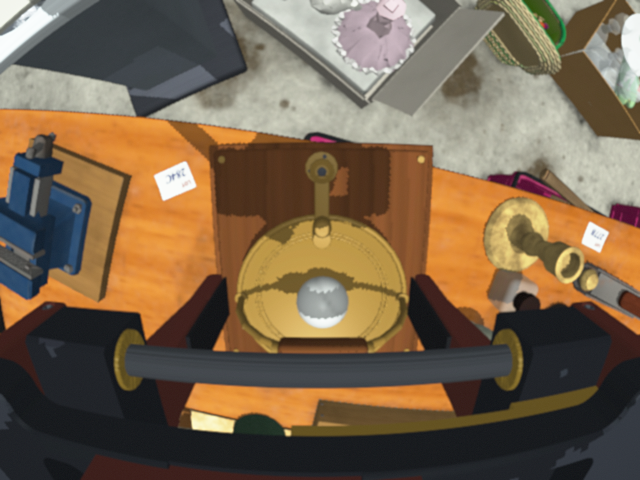

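```bash
python3 - <<'E'
import cv2
a=cv2.imread("pics/w2.png")[135:360,200:460]
cv2.imwrite("pics/w2c.png",cv2.resize(a,None,fx=2.6,fy=2.6,interpolation=cv2.INTER_CUBIC))
E
```

```text
(no output)
```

View pics/w2c.png

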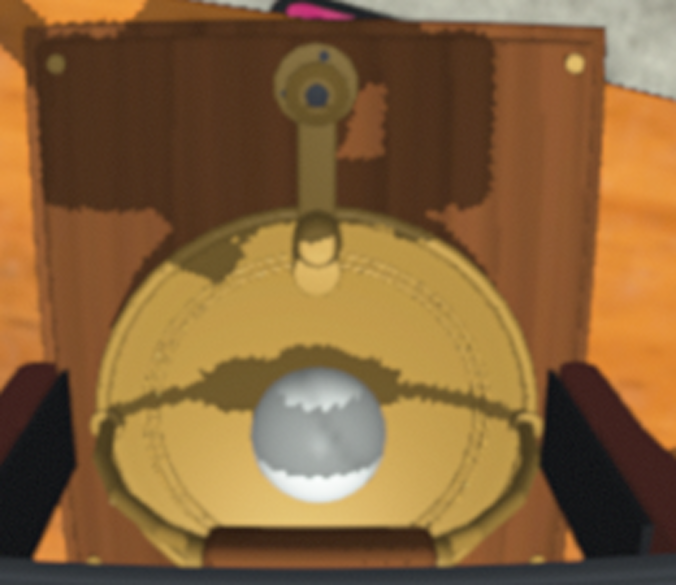

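Call:
{"op": "move_arm", "data": {"steps": [[[-0.03,0.15,0.25],0,0],[[0,0,0.6],0,0.3],[[0,0,0.8],0,0.3],[[0,0,0.8],0,0.3],[[0,0,0.8],0,0.3],[[0,0,0.8],0,0.3],[[0,0,0.8],0,0.3],[[0,0,0.6],0,0.3],[[0,0,0.5],0,0.3],[[0,0,0.3],0,0.3],[[0,0,0],0,0.3],[[0,0,0],0,0.3],[[0,0,0],0,0.3]]}}

```text
t: 7.7
ee_pos: [503.0, 281.4, 67.2]
orientation: [0.529, 3.096, 0.001]
ft_force: [0.9, 0.3, -0.4]
width: 61.5
grasp_force: 0.0
```

```bash
python3 - <<'E'
from h import *
o,p,R=state();im=cams.get_image("wrist")
print(o["t"],p,o["ft_force"],o["width"])
print(wproj(im,p,R,[501.6,280.2,91]))
a=im["image"][100:340,200:440,::-1];cv2.imwrite("pics/w3.png",cv2.resize(a,None,fx=2.5,fy=2.5))
E
```

```text
7.7 [503.03700869 281.44105463  67.24741878] [ 0.93912784  0.30121441 -0.38657841] 61.49221747713848
[312.70009694 317.4834699 ]
```

View pics/w3.png

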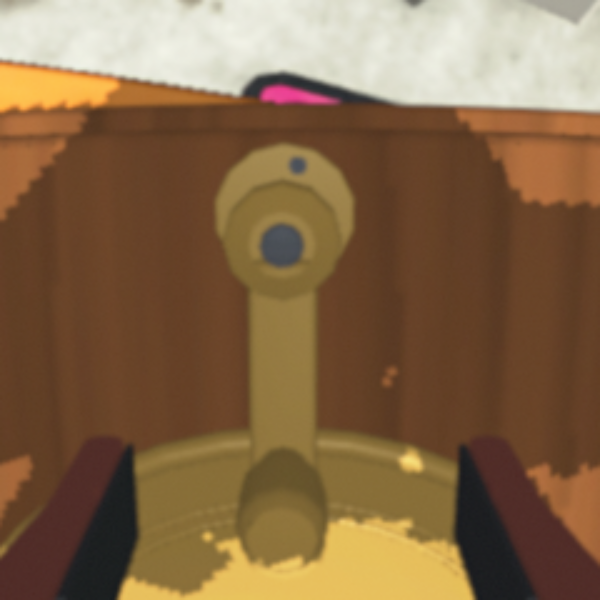

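Call:
{"op": "move_arm", "data": {"steps": [[[0.09,-0.07,0],0,0.3],[[0,0,0],0,0.6],[[0,0,0],0,1],[[0,0,0],0,1],[[0,0,0],0,1],[[0,0,0],0,1],[[0,0,0],0,1],[[0,0,0],0,1],[[0,0,0],0,1],[[0,0,0],0,1],[[0,0,0],0,1],[[0,0,0],0,1]]}}

```text
t: 8.75
ee_pos: [499.8, 280.2, 66.4]
orientation: [-0.528, -3.097, 0.0]
ft_force: [-0.4, -0.3, 0.1]
width: 15.1
grasp_force: 30.0
```

```bash
cat > arc.py <<'E'
from h import *
o,p,R=state();print(o["t"],p,o["ft_force"],o["width"],o["grasp_force"])
yaw=np.arctan2(R[1,1],R[0,1])-np.pi/2; print("board yaw by tool",np.degrees(yaw))
# board frame, knob at (45,0) from post; tool x=-bx, y=by at phi=0
N=32;th=np.radians(np.linspace(0,90,N+1));ph=np.interp(np.degrees(th),[0,15,50,90],[0,0,18,75])
for i in range(N):
    d=45*np.array([np.cos(th[i+1])-np.cos(th[i]),np.sin(th[i+1])-np.sin(th[i])])
    a=np.radians(ph[i]);X=np.array([-np.cos(a),-np.sin(a)]);Y=np.array([-np.sin(a),np.cos(a)])
    print([[round(d@X/25,3),round(d@Y/25,3),0],round(-(ph[i+1]-ph[i])/5,2),1],end=", ")
E
python3 arc.py
```

```text
8.75 [499.75000981 280.23217053  66.38642177] [-0.4332302  -0.25707098  0.08764813] 15.109336700627019 30.0000089162495
board yaw by tool -19.368100836051784
[[np.float64(0.002), np.float64(0.088), 0], np.float64(-0.0), 1], [[np.float64(0.006), np.float64(0.088), 0], np.float64(-0.0), 1], [[np.float64(0.011), np.float64(0.088), 0], np.float64(-0.0), 1], [[np.float64(0.015), np.float64(0.087), 0], np.float64(-0.0), 1], [[np.float64(0.019), np.float64(0.086), 0], np.float64(-0.0), 1], [[np.float64(0.024), np.float64(0.085), 0], np.float64(-0.19), 1], [[np.float64(0.026), np.float64(0.084), 0], np.float64(-0.29), 1], [[np.float64(0.028), np.float64(0.084), 0], np.float64(-0.29), 1], [[np.float64(0.03), np.float64(0.083), 0], np.float64(-0.29), 1], [[np.float64(0.032), np.float64(0.082), 0], np.float64(-0.29), 1], [[np.float64(0.034), np.float64(0.081), 0], np.float64(-0.29), 1], [[np.float64(0.036), np.float64(0.081), 0], np.float64(-0.29), 1], [[np.float64(0.038), np.float64(0.08), 0], np.float64(-0.29), 1], [[np.float64(0.04), np.float64(0.079), 0], np.float64(-0.29), 1], [[np.float64
[... 475 characters left out ...]
p.float64(0.077), 0], np.float64(-0.8), 1], [[np.float64(0.042), np.float64(0.078), 0], np.float64(-0.8), 1], [[np.float64(0.04), np.float64(0.079), 0], np.float64(-0.8), 1], [[np.float64(0.039), np.float64(0.079), 0], np.float64(-0.8), 1], [[np.float64(0.037), np.float64(0.08), 0], np.float64(-0.8), 1], [[np.float64(0.035), np.float64(0.081), 0], np.float64(-0.8), 1], [[np.float64(0.034), np.float64(0.082), 0], np.float64(-0.8), 1], [[np.float64(0.032), np.float64(0.082), 0], np.float64(-0.8), 1], [[np.float64(0.03), np.float64(0.083), 0], np.float64(-0.8), 1], [[np.float64(0.028), np.float64(0.084), 0], np.float64(-0.8), 1], [[np.float64(0.027), np.float64(0.084), 0], np.float64(-0.8), 1],
```

Call:
{"op": "move_arm", "data": {"steps": [[[0,0.09,0],0,1],[[0.01,0.09,0],0,1],[[0.01,0.09,0],0,1],[[0.015,0.085,0],0,1],[[0.02,0.085,0],0,1],[[0.025,0.085,0],-0.2,1],[[0.025,0.085,0],-0.3,1],[[0.03,0.085,0],-0.3,1],[[0.03,0.085,0],-0.3,1],[[0.03,0.08,0],-0.3,1],[[0.035,0.08,0],-0.3,1],[[0.035,0.08,0],-0.3,1],[[0.04,0.08,0],-0.3,1],[[0.04,0.08,0],-0.3,1],[[0.04,0.08,0],-0.3,1],[[0.045,0.075,0],-0.3,1]]}}

```text
t: 10.08
ee_pos: [499.1, 313.9, 66.6]
orientation: [0.088, 3.138, -0.002]
ft_force: [7.6, -6.5, -0.1]
width: 15.0
grasp_force: 30.0
```

Call:
{"op": "move_arm", "data": {"steps": [[[0.045,0.075,0],-0.3,1],[[0.045,0.075,0],-0.4,1],[[0.05,0.075,0],-0.8,1],[[0.045,0.075,0],-0.8,1],[[0.045,0.075,0],-0.8,1],[[0.045,0.075,0],-0.8,1],[[0.04,0.08,0],-0.8,1],[[0.04,0.08,0],-0.8,1]]}}

```text
t: 10.75
ee_pos: [487.6, 329.6, 66.6]
orientation: [-0.66, 3.07, 0.002]
ft_force: [-0.7, 3.2, -0.4]
width: 15.1
grasp_force: 30.0
```

```bash
python3 - <<'E'
from h import *
o,p,R=state();im=cams.get_image("wrist");print(o["t"],p,o["ft_force"],o["width"],o["grasp_force"])
y=np.radians(-19.4);B=np.array([[np.cos(y),np.sin(y)],[-np.sin(y),np.cos(y)]])
d=B@(p[:2]-np.array([499.9,280.3]))+[45,0];print(d,np.hypot(*d),np.degrees(np.arctan2(d[1],d[0])),np.degrees(np.arctan2(R[1,1],R[0,1]))-90+19.4)
E
```

```text
10.75 [487.57690026 329.55633527  66.58030877] [-0.72427419  3.21813448 -0.44344402] 15.115064944761901 30.003426640760154
[17.01553303 42.36643672] 45.65570418246725 68.11824057753198 43.67831789391328
```

Tracking well; finish the arc, with a margin for play checked afterwards.

Call:
{"op": "move_arm", "data": {"steps": [[[0.04,0.08,0],-0.8,1],[[0.04,0.08,0],-0.8,1],[[0.035,0.08,0],-0.8,1],[[0.035,0.08,0],-0.8,1],[[0.03,0.08,0],-0.8,1],[[0.03,0.085,0],-0.8,1],[[0.03,0.085,0],-0.8,1],[[0.025,0.085,0],-0.6,1],[[0,0,0],0,1],[[0,0,0],0,1]]}}

```text
t: 11.63
ee_pos: [471.1, 339.3, 66.5]
orientation: [-1.45, 2.787, 0.004]
ft_force: [-4.6, 9.0, 0.1]
width: 15.0
grasp_force: 30.0
```

```bash
python3 - <<'E'
from h import *
o,p,R=state();print(o["t"],p,o["ft_force"],o["width"],o["grasp_force"],o["qpos"].round(2))
y=np.radians(-19.4);B=np.array([[np.cos(y),np.sin(y)],[-np.sin(y),np.cos(y)]])
d=B@(p[:2]-np.array([499.9,280.3]))+[45,0];print(d,np.hypot(*d),np.degrees(np.arctan2(d[1],d[0])),np.degrees(np.arctan2(R[1,1],R[0,1]))-90+19.4)
im=cams.get_image("wrist")
cv2.imwrite("pics/w4.png",im["image"][:,:,::-1])
E
```

```text
11.6333 [471.13344064 339.27049781  66.54324341] [-4.61163333  9.01550813  0.08626223] 15.02478440227528 30.000059036538005 [ 0.6   0.58  1.82  0.    0.75 -1.93]
[-1.72097788 46.06717677] 46.099311710007846 92.13946117217372 74.37214982027973
```

View pics/w4.png

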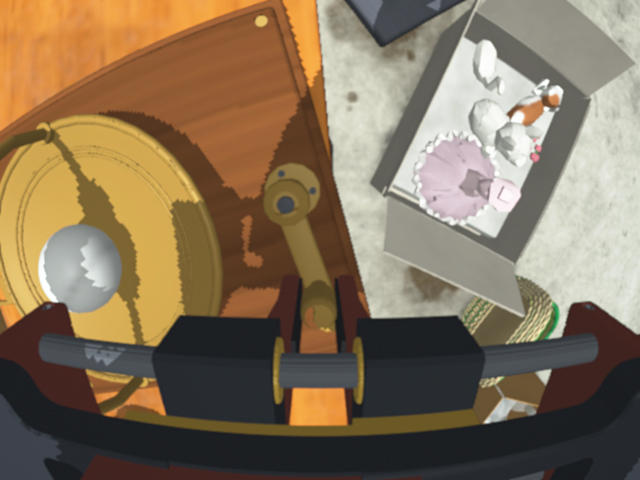

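```bash
python3 - <<'E'
from h import *
o,p,R=state();im=cams.get_image("wrist")
def ang(a,b,z):
    d=watz(im,p,R,*b,z)-watz(im,p,R,*a,z);print(np.degrees(np.arctan2(d[1],d[0])))
print("post",watz(im,p,R,287,205,68),"knob",watz(im,p,R,319,321,91))
ang((301,222),(326,280),61);ang((281,233),(302,280),61)
g=cv2.cvtColor(im["image"],cv2.COLOR_RGB2GRAY)
pts=[]
for v in range(30,290,10):
    r=cv2.GaussianBlur(im["image"],(5,5),0)[v].astype(float);rg=r[:,0]-r[:,2]   # wood reddish vs floor grey
    c=[u for u in range(270,420) if rg[u-1]>=22 and rg[u]<22]
    if c:pts.append(watz(im,p,R,c[-1] if len(c)==1 else c[0],v,18)[:2])
pts=np.array(pts,np.float32)
l=cv2.fitLine(pts,cv2.DIST_HUBER,0,.01,.01).ravel();print("edge",np.degrees(np.arctan2(l[1],l[0])),len(pts),l)
n=np.array([-l[1],l[0]]);print(((pts-l[2:])@n).round(1))
E
```

```text
post [457.16622518 295.51989303  68.        ] knob [471.23755518 340.05135458  91.        ]
77.2089257601299
77.04845262174585
edge 60.68155 26 [  0.4896632    0.87191164 416.3827     271.40448   ]
[  0.6   0.6   0.5   0.5  -0.1  -0.1  -0.1  -0.1  -0.1  -0.1  -0.1  -0.1
  -0.6  -0.6  -0.6   0.  -14.7 -33.  -33.2   4.3   5.6   6.9   7.6   9.
   9.8 -27.1]
```

Call:
{"op": "move_arm", "data": {"steps": [[[0.015,-0.06,0],0,1],[[0,0,0],0,1],[[0,0,0],0,1],[[0,0,0],0,0.6],[[0,0,0],0,0.5],[[0,0,0],0,0.5],[[0,0,0],0,0.5],[[0,0,-0.5],0,0.5],[[0,0,-0.8],0,0.5],[[0,0,-0.8],0,0.5],[[0,0,-1],0,0.5],[[0,0,-1],0,0.3],[[0,0,-1],0,0],[[0,0,-1],0,0],[[0,0,-1],0,0],[[0,0,-1],0,0],[[0,0,0],0,0],[[0,0,0],0,0]]}}

```text
t: 13.23
ee_pos: [473.6, 336.5, 271.2]
orientation: [-1.451, 2.782, 0.001]
ft_force: [0.3, -0.1, -0.7]
width: 86.5
grasp_force: 0.0
```

```bash
python3 - <<'E'
from h import *
o,p,R=state();im=cams.get_image("wrist");print(o["t"],p,o["ft_force"],R.round(3).tolist())
np.savez("w5.npz",p=p,R=R);cv2.imwrite("pics/w5.png",im["image"][:,:,::-1])
for n,q in(("post",[458.2,295.5,70]),("knob",[472.6,337.5,91]),("grip",[576.5,253,159])):print(n,wproj(im,p,R,q))
E
```

```text
13.2333 [473.56474713 336.5319408  271.21509406] [ 0.34575065 -0.08593389 -0.67909335] [[-0.572, -0.82, 0.003], [-0.82, 0.572, 0.002], [-0.004, -0.001, -1.0]]
post [307.24122471 168.83185865]
knob [319.74225592 216.03809878]
grip [154.97681248 223.08243645]
```

View pics/w5.png

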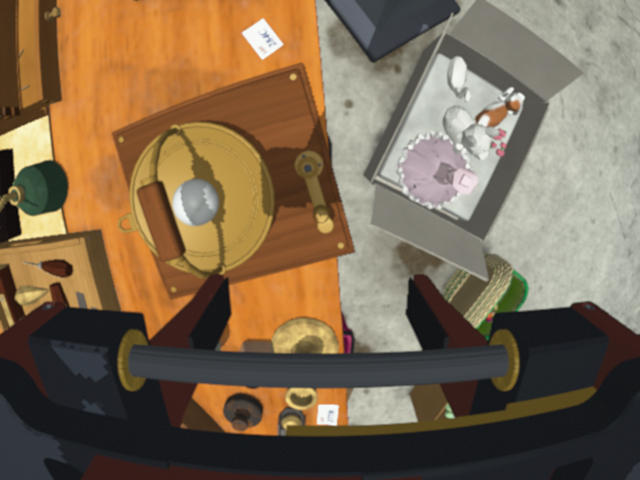

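```bash
cat > fit2.py <<'E'
from h import *
from scipy.optimize import least_squares
o=np.load("w5.npz");p0,R=o["p"],o["R"];im=cams.get_image("wrist")
M=[("FR",(-125,-115,18),(302,65)),("BR",(125,-115,18),(114,132)),("BL",(125,115,18),(173,297)),("FL",(-125,115,18),(354,251)),("post",(-100,0,73),(308,168))]
def w(p,q):
    c,n=np.cos(p[2]),np.sin(p[2]);return np.array([p[0]+c*q[0]-n*q[1],p[1]+n*q[0]+c*q[1],q[2]])
f=lambda p:np.concatenate([wproj(im,p0,R,w(p,m[1]))-m[2] for m in M])
p=least_squares(f,[553,260,-.34],loss="soft_l1").x
print(p[:2],np.degrees(p[2]));print(f(p).reshape(-1,2).round(1).tolist())
print("grip fit",w(p,(25,0,150)),"grip px",watz(im,p0,R,162,222,159),"pred px",wproj(im,p0,R,w(p,(25,0,159))))
k=watz(im,p0,R,321,212,91);q=watz(im,p0,R,308,168,73);d=k-q;print(k,q,"keeper",np.degrees(np.arctan2(d[1],d[0])-p[2]),np.hypot(d[0],d[1]))
a=im["image"][160:280,110:230,::-1];cv2.imwrite("pics/w5c.png",cv2.resize(a,None,fx=5,fy=5,interpolation=cv2.INTER_CUBIC))
E
python3 fit2.py
```

```text
[551.24659388 262.10867842] -19.052689297641674
[[0.7, -5.3], [-5.3, 0.0], [-4.2, 4.4], [2.8, 1.7], [-0.0, -0.4]]
grip fit [574.87706345 253.94774049 150.        ] grip px [570.67969545 256.05436312 159.        ] pred px [156.99255777 222.87565089]
[469.41957249 334.98479309  91.        ] [456.91217861 295.09697884  73.        ] keeper 91.64312773541326 41.80278253282851
```

Call:
{"op": "move_arm", "data": {"steps": [[[0,0,0],1,0],[[0,0,0],1,0],[[0,0,0],1,0],[[0,0,0],1,0],[[0,0,0],1,0],[[0,0,0],1,0],[[0,0,0],1,0],[[0,0,0],1,0],[[0,0,0],1,0],[[0,0,0],1,0],[[0,0,0],1,0],[[0,0,0],1,0],[[0,0,0],1,0],[[0,0,0],1,0],[[0,0,0],1,0],[[0,0,0],1,0],[[0,0,0],1,0],[[0,0,0],1,0],[[0,0,0],1,0],[[0,0,0],1,0]]}}

```text
t: 15.0
ee_pos: [472.1, 335.7, 267.1]
orientation: [-1.205, -2.899, 0.004]
ft_force: [-0.4, -0.1, -0.3]
width: 87.9
grasp_force: 0.0
```

Call:
{"op": "move_arm", "data": {"steps": [[[0,0,0],1,0],[[0,0,0],1,0],[[0,0,0],1,0],[[0,0,0],1,0],[[0,0,0],1,0],[[0,0,0],1,0],[[0,0,0],1,0],[[0,0,0],1,0],[[0,0,0],1,0],[[0,0,0],1,0],[[0,0,0],1,0],[[0,0,0],1,0],[[0,0,0],0.8,0],[[-0.77,0.9,0.2],0,0],[[-0.8,0.9,0.25],0,0],[[-0.8,0.9,0.25],0,0],[[-0.8,0.9,0.25],0,0],[[-0.6,0.8,0.25],0,0],[[-0.4,0.5,0],0,0],[[0,0,0],0,0]]}}

```text
t: 16.67
ee_pos: [555.4, 195.1, 236.8]
orientation: [-2.558, -1.823, 0.006]
ft_force: [0.2, -0.0, 0.6]
width: 87.8
grasp_force: 0.0
```

Call:
{"op": "move_arm", "data": {"steps": [[[0,0,0],0,0],[[0,0,0],0,0]]}}

```text
t: 16.83
ee_pos: [554.3, 198.3, 238.1]
orientation: [-2.555, -1.827, 0.002]
ft_force: [0.4, 0.1, 0.6]
width: 87.7
grasp_force: 0.0
```

```bash
python3 - <<'E'
from h import *
o,p,R=state();im=cams.get_image("wrist");print(o["t"],p,o["qpos"].round(2),R.round(3).tolist())
np.savez("w6.npz",p=p,R=R);np.save("w6.npy",im["image"])
for n,q in(("grip",[576,253.5,159]),("grip2",[572,255,159])):print(n,wproj(im,p,R,q))
a=im["image"][120:340,180:460,::-1];cv2.imwrite("pics/w6.png",cv2.resize(a,None,fx=2.5,fy=2.5,interpolation=cv2.INTER_CUBIC))
E
```

```text
16.8333 [554.30564574 198.32931259 238.07640658] [0.32 0.35 1.7  0.   1.09 0.65] [[0.324, 0.946, -0.002], [0.946, -0.324, -0.0], [-0.001, -0.002, -1.0]]
grip [321.93345821 161.13600695]
grip2 [315.31377201 160.93295031]
```

View pics/w6.png

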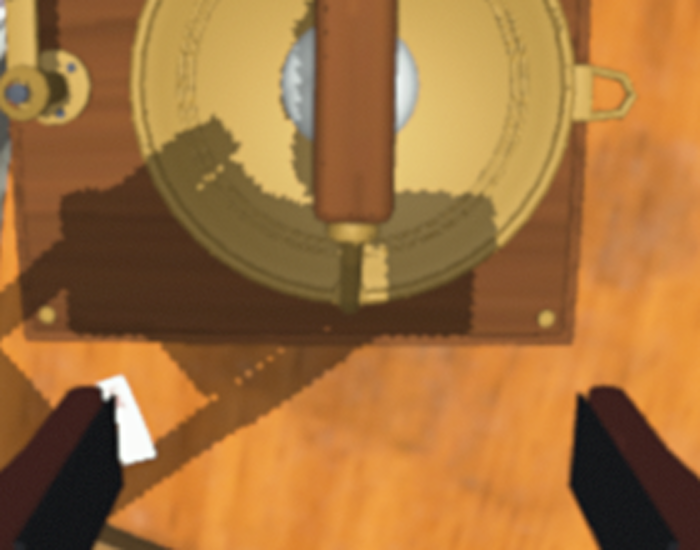

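```bash
python3 - <<'E'
from h import *
o=np.load("w6.npz");p,R=o["p"],o["R"];im=cams.get_image("wrist")
y=np.radians(-19.4);bx=np.array([np.cos(y),np.sin(y)]);by=np.array([-bx[1],bx[0]])
e=watz(im,p,R,321.6,207.5,159)[:2];c=e+33*by
rim=watz(im,p,R,180+352/2.5,120+302/2.5,53)[:2];cr=rim+85*by
stud=[watz(im,p,R,180+a/2.5,120+b/2.5,18)[:2] for a,b in((47,314),(547,318))]
print("end",e,"grip",c,"rimcentre",cr,"studs",stud)
l=watz(im,p,R,180+132/2.5,155,53)[:2];r=watz(im,p,R,180+575/2.5,155,53)[:2];print("dish mid",(l+r)/2,np.linalg.norm(r-l))
for t in (c,cr):
    d=t-p[:2];print("to go",R[:2,:2].T@d/25)
E
```

```text
end [565.98916184 224.60362738] grip [576.95047919 255.72997509] rimcentre [577.38757321 254.73814139] studs [array([416.10931213, 203.43579204]), array([624.4327104 , 130.82787997])]
dish mid [576.82102426 254.02068578] 167.2909728675896
to go [2.46559042 0.114273  ]
to go [2.43370693 0.14365156]
```

Call:
{"op": "move_arm", "data": {"steps": [[[0.3,0,0],0.1,0],[[0.6,0.06,0],0,0],[[0.8,0.06,0],0,0],[[0.5,0,0],0,0],[[0.24,0,0],0,0],[[0,0,0.4],0,0],[[0,0,0.8],0,0],[[0,0,0.8],0,0],[[0,0,0.5],0,0],[[0,0,0],0,0],[[0,0,0],0,0],[[0,0,0],0,0],[[0,0,0],0,0]]}}

```text
t: 18.02
ee_pos: [578.8, 254.8, 177.6]
orientation: [2.563, 1.816, 0.003]
ft_force: [-0.4, 0.2, -0.3]
width: 87.8
grasp_force: 0.0
```

```bash
cat > st.py <<'E'
from h import *
o,p,R=state();print(o["t"],p,"ft",o["ft_force"].round(1),"m",o["moment"].round(2),o["width"],"to go",R.T@(np.array([577,255,131])-p)/25,"yaw",np.degrees(np.arctan2(R[1,1],R[0,1])),R[2].round(4))
E
python3 st.py
```

```text
18.0167 [578.83190661 254.7954223  177.63300303] ft [-0.4  0.2 -0.3] m [-0.   -0.03  0.01] 87.81273816623757 to go [-0.01907026 -0.07457356  1.86518917] yaw -19.379717995264947 [ 0.0013  0.0015 -1.    ]
```

Call:
{"op": "move_arm", "data": {"steps": [[[-0.02,-0.05,0.3],0,0],[[0,0,0.6],0,0],[[0,0,0.6],0,0],[[0,0,0.34],0,0],[[0,0,0],0,0],[[0,0,0],0,0],[[0,0,0],0,0]]}}

```text
t: 18.6
ee_pos: [577.3, 254.8, 131.2]
orientation: [2.563, 1.816, 0.002]
ft_force: [-0.1, -0.1, 0.2]
width: 88.0
grasp_force: 0.0
```

```bash
python3 st.py
```

```text
18.6 [577.27533608 254.79101741 131.15362568] ft [-0.1 -0.1  0.2] m [-0.02 -0.07  0.01] 87.96497254252604 to go [ 0.00422944 -0.01316756  0.00613697] yaw -19.366378885009855 [ 8.e-04  9.e-04 -1.e+00]
```

Close gradually on the grip, so the ball is not jolted.

Call:
{"op": "move_arm", "data": {"steps": [[[0,0,0],0,0.2],[[0,0,0],0,0.4],[[0,0,0],0,0.55],[[0,0,0],0,0.62],[[0,0,0],0,0.66],[[0,0,0],0,0.69],[[0,0,0],0,0.71],[[0,0,0],0,0.73],[[0,0,0],0,0.75],[[0,0,0],0,0.77],[[0,0,0],0,0.79],[[0,0,0],0,0.85],[[0,0,0],0,1],[[0,0,0],0,1],[[0,0,0],0,1],[[0,0,0],0,1],[[0,0,0],0,1],[[0,0,0],0,1]]}}

```text
t: 20.1
ee_pos: [576.6, 254.5, 130.4]
orientation: [-2.563, -1.816, 0.001]
ft_force: [-1.2, 0.6, 0.1]
width: 21.8
grasp_force: 30.0
```

```bash
python3 st.py
```

```text
20.1 [576.58800719 254.53726989 130.36715157] ft [-1.2  0.6  0.1] m [0.11 0.38 0.03] 21.836053907359137 to go [ 0.02292265  0.00939993 -0.02532115] yaw -19.370039033078065 [-2.e-04 -3.e-04 -1.e+00]
```

Call:
{"op": "move_arm", "data": {"steps": [[[0,0,-0.02],0,1],[[0,0,-0.04],0,1],[[0,0,-0.06],0,1],[[0,0,-0.08],0,1],[[0,0,-0.1],0,1],[[0,0,-0.1],0,1],[[0,0,-0.1],0,1],[[0,0,-0.1],0,1],[[0,0,-0.1],0,1],[[0,0,-0.1],0,1],[[0,0,-0.08],0,1],[[0,0,-0.06],0,1],[[0,0,-0.04],0,1],[[0,0,-0.02],0,1],[[0,0,0],0,1],[[0,0,0],0,1]]}}

```text
t: 21.43
ee_pos: [576.7, 254.5, 155.3]
orientation: [-2.563, -1.816, 0.0]
ft_force: [-0.2, 0.1, -5.9]
width: 21.6
grasp_force: 30.0
```

```bash
python3 st.py; python3 - <<'E'
from h import *
im=cams.get_image("side");cv2.imwrite("pics/s2.png",im["image"][:,:,::-1])
for n in("top","side"):
    if n=="top":cams.get_image(n)
    for t in("dish","ball_center"):print(n,t,[(np.round(b["rect"]).tolist(),round(b["p"],2)) for b in cams.boxes_of(n,t)[:1]])
E
```

```text
21.4333 [576.69196311 254.51909643 155.34370706] ft [-0.2  0.1 -5.9] m [-0.01 -0.04  0.03] 21.64103202066529 to go [0.02232732 0.00533569 0.97374565] yaw -19.369033901346747 [-1.e-04 -1.e-04 -1.e+00]
top dish [([336.0, 264.0, 80.0, 60.0], 0.57)]
top ball_center []
side dish [([311.0, 254.0, 134.0, 116.0], 0.68)]
side ball_center [([305.0, 265.0, 38.0, 37.0], 0.86)]
```

Call:
{"op": "move_arm", "data": {"steps": [[[0,0,-0.03],0,1],[[0,0,-0.06],0,1],[[0,0,-0.1],0,1],[[0,0,-0.15],0,1],[[0,0,-0.2],0,1],[[0,0,-0.24],0,1],[[0,0,-0.26],0,1],[[0,0,-0.26],0,1],[[0,0,-0.26],0,1],[[0,0,-0.26],0,1],[[0,0,-0.26],0,1],[[0,0,-0.24],0,1],[[0,0,-0.2],0,1],[[0,0,-0.17],0,1],[[0,0,-0.12],0,1],[[0,0,-0.09],0,1],[[0,0,-0.06],0,1],[[0,0,-0.04],0,1],[[0,0,0],0,1],[[0,0,0],0,1]]}}

```text
t: 23.4
ee_pos: [576.6, 254.5, 230.2]
orientation: [-2.563, -1.816, 0.001]
ft_force: [0.1, -1.0, -6.4]
width: 21.9
grasp_force: 30.0
```

```bash
python3 st.py
```

```text
23.4 [576.6273355  254.53014393 230.17916154] ft [ 0.1 -1.  -6.4] m [-0.02 -0.06 -0.03] 21.944653644886845 to go [0.02389305 0.00904899 3.96715672] yaw -19.366811696629256 [-3.e-04 -3.e-04 -1.e+00]
```

Call:
{"op": "move_arm", "data": {"steps": [[[0,0,0],-0.1,1],[[0,0,0],-0.2,1],[[0,0,0],-0.3,1],[[0,0,0],-0.4,1],[[0,0,0],-0.5,1],[[0,0,0],-0.5,1],[[0,0,0],-0.5,1],[[0,0,0],-0.5,1],[[0,0,0],-0.5,1],[[0,0,0],-0.5,1],[[0,0,0],-0.5,1],[[0,0,0],-0.5,1],[[0,0,0],-0.5,1],[[0,0,0],-0.5,1],[[0,0,0],-0.5,1],[[0,0,0],-0.5,1],[[0,0,0],-0.5,1],[[0,0,0],-0.5,1],[[0,0,0],-0.5,1],[[0,0,0],-0.5,1]]}}

```text
t: 25.07
ee_pos: [576.7, 254.5, 230.2]
orientation: [-1.669, -2.661, 0.0]
ft_force: [-0.1, 0.6, -6.6]
width: 21.9
grasp_force: 30.0
```

Call:
{"op": "move_arm", "data": {"steps": [[[0,0,0],-0.5,1],[[0,0,0],-0.5,1],[[0,0,0],-0.5,1],[[0,0,0],-0.5,1],[[0,0,0],-0.5,1],[[0,0,0],-0.5,1],[[0,0,0],-0.5,1],[[0,0,0],-0.5,1],[[0,0,0],-0.5,1],[[0,0,0],-0.5,1],[[0,0,0],-0.5,1],[[0,0,0],-0.5,1],[[0,0,0],-0.5,1],[[0,0,0],-0.5,1],[[0,0,0],-0.5,1],[[0,0,0],-0.4,1],[[0,0,0],-0.3,1],[[0,0,0],-0.2,1],[[0,0,0],-0.1,1],[[0,0,0],0,1]]}}

```text
t: 26.73
ee_pos: [576.7, 254.6, 230.4]
orientation: [-0.595, -3.085, 0.0]
ft_force: [-1.1, -0.5, -7.0]
width: 21.7
grasp_force: 30.0
```

```bash
python3 st.py; python3 - <<'E'
from h import *
a=cams.get_image("top")["image"][170:340,230:430,::-1];b=cams.get_image("side")["image"][110:400,160:440,::-1]
a=cv2.resize(a,(400,340),interpolation=cv2.INTER_CUBIC);b=cv2.resize(b,(400,414),interpolation=cv2.INTER_CUBIC)
c=np.zeros((414,800,3),np.uint8);c[:340,:400]=a;c[:,400:]=b;cv2.imwrite("pics/f.png",c)
E
```

```text
26.7333 [576.7132308  254.55437634 230.35390693] ft [-1.1 -0.5 -7. ] m [ 0.04 -0.12  0.01] 21.665384842080687 to go [-0.00446826  0.02113927  3.97415407] yaw 68.15367815680892 [ 1.e-04 -1.e-04 -1.e+00]
```

View pics/f.png

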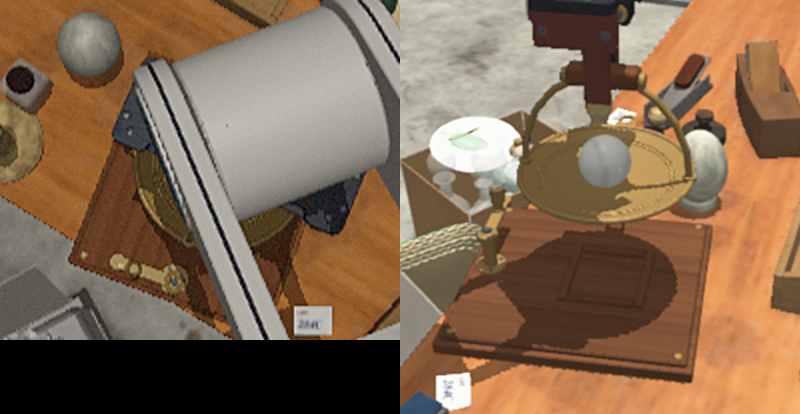

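The picture shows the dish up, level, with the ball central (604,160), and the keeper along the front edge (130–175, 265–280). The turn is still about 2.5° short, so I'll finish it.

Call:
{"op": "move_arm", "data": {"steps": [[[0,0,0],-0.1,1],[[0,0,0],-0.15,1],[[0,0,0],-0.15,1],[[0,0,0],-0.1,1],[[0,0,0],0,1],[[0,0,0],0,1],[[0,0,0],0,1],[[0,0,0],0,1],[[0,0,0],0,1],[[0,0,0],0,1],[[0,0,0],0,1],[[0,0,0],0,1],[[0,0,0],0,1],[[0,0,0],0,1],[[0,0,0],0,1],[[0,0,0],0,1]]}}

```text
t: 28.17
ee_pos: [576.7, 254.6, 230.4]
orientation: [-0.529, -3.097, -0.0]
ft_force: [-0.2, -0.6, -6.4]
width: 21.8
grasp_force: 30.0
```

```bash
python3 st.py; python3 -c "
from workcell import ctrl
print(ctrl.close_job())"
```

```text
28.1667 [576.74473763 254.56750144 230.42633931] ft [-0.2 -0.6 -6.4] m [-0.03 -0.09 -0.04] 21.779733917696188 to go [-0.00398307  0.01969091  3.97705357] yaw 70.6290464538215 [ 0.  0. -1.]
the job is handed in; nothing more can be done
None
```

The job is handed in at 28 s: the keeper lies within about 2° of parallel with the front edge and is released, and the dish is held level 100 mm above its seat after a 90° anticlockwise turn, with the ball in its middle.

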